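# Load the lens module onto the microscope's sliding stage

### The arm

A 6-joint arm with a two-finger parallel gripper is mounted at the origin on the work surface. World frame = base frame: x ahead of the robot, y to its left, z up, the work surface at z = 0. Lengths are in mm, angles in rad, forces in N, time in s.
With the tool pointing down it reaches from about 400 to 925 mm from the base axis. Payload 12.5 kg.
Tool frame: the origin (TCP) lies midway between the tips of the shut fingers; the grasp point (between the pads) lies 19 mm behind it; z points along the fingers, y is the line along which they close (so a half turn about z gives the same grasp; the last joint's range is limited). The gripper opens to 95 mm and grips with 3 to 60 N. Pads are 20 mm wide; open, the fingers measure 119 mm over their backs; the gripper's body (75 mm by 180 mm) begins 59 mm behind the grasp point.
Start: joints at [1.114, 0.491, 1.559, -0, 1.092, -0.106], TCP at [214.765, 586.961, 214.661] pointing down, gripper open.
Joint ranges: [-3.1, 3.1], [-0.84, 2.19], [0.05, 2.79], [-1.13, 4.28], [0.06, 2.93], [-2.69, 2.69]. Speed limits (rad/s): [2.22, 2.22, 2.79, 3.14, 3.14, 3.14].

### API

Orientations are given as [roll, pitch, yaw] about the fixed x, y, z axes, in that order (R = Rz(yaw) Ry(pitch) Rx(roll)).
In Python, from cell import env gives the robot as it stands.
- The arm moves only by the tool carry_out, never from a script. Its argument "series" is a list of rows, each a list of 4 numbers: the shift along the world's x, y, z normalised to -1 to 1, where 1 is 5 cm, then the turn about the world's z normalised to -1 to 1, where 1 is 6 degrees. In form: [[x, y, z, turn], ...]. A call has exactly 5 rows; each row shifts and turns the commanded pose from where the row before left it; what a row does not reach is not made up. A row lasts 1/10 s, in which the tool goes at most 50 mm and 8.59 degrees, less where a joint would pass 70% of its speed; a pose out of reach is approached as far as the arm can. A call with a number of a shift or a turn outside -1 to 1 is refused whole. A call with a gripper value outside its range is refused whole. "fingers" is the closure, from -1 (fully open) to 1 (shut), set as the call begins (left out, the last holds). The fingers move at their own pace and stop on an object; the grip force is fixed at half the most. Time passes only in rows, so rows that do not move let the fingers close, or fill a call up. It gives the time, the measured TCP pose, the force, the opening and the grip force at its end, in the units of the state.
- env.state(): the state, without advancing time (a new reading comes with each control period).
- env.read_camera(name): name is "scene" or "side" or "wrist"; returns the picture (400x640x3 uint8, red, green, blue); there is no depth.
- env.calibration(name): a dict with "K" (3x3 intrinsics, pixels), "pose" (4x4, takes a point from camera to world coordinates). Camera axes: x right, y down, z forward; pixel columns grow to the right and rows downward; lengths in mm; the calibration is good to about 2 mm. The wrist camera is an equidistant fisheye: a pixel r from the principal point sees the ray r / f radians off the axis. A picture is of the moment at which its call begins: read the wrist's pose just before it. calibration takes no time and is no camera call; for the wrist camera it gives the pose at the moment of the call.
- env.job_done(): hands the job in; it is judged then, once.
Trained networks look in the newest picture that a camera, given by its name, has taken for a name from the list of things; names that differ only in an ending like _2 or _b are one class to them, and where a whole thing is asked for, a point or a joint stands for the part that bears it (a point fixed in the world has none). Each returns a list of dicts, best first, with "conf" (0 to 1); they miss things now and then, are a little off and sometimes report something else, mostly with a low value. They report only what shows in the picture. A call takes as long as a camera call. They do not tell look-alikes from the thing itself.
- env.look_for(camera, label): "position" ([row, column] as shares, 0 to 1, of the picture: columns of its width, rows of its height, amid what is visible of it).
The state is a dict: "t": time; "joints": joint angles; "qvel": joint speeds; "tau": joint torques, N m; "eef_pos": TCP position; "tcp_rot": TCP orientation; "ft_force": force on the tool from outside, world axes, zero at the start; "moment": the same for the moment, N m; "opening": opening from 0.0 (shut) to 1.0 (fully open); "grip_force": force on a finger pad.
Only numpy, scipy, OpenCV 4.12 (cv2) and the standard library are available. Lean on these libraries where they do the work, as an engineer would, in place of code of your own. Each camera call takes 0.05 s, during which the arm holds its last target. There are 200 camera calls.

### The job

Pluck the module with the round lens barrel out of the pocket tray and set it down gently, barrel up and without dropping it, flat inside the rectangular recess of the microscope's stage while the stage is still drawn out. Then slide the stage fully home under the microscope, up to its stop, so that the module can be inspected. Leave the other two modules in their pockets.

Things in the scene. Friction and masses are not known exactly. Their poses are not given: they have to be found in the camera images.
- lens_module: Electronics module, plain aluminium housing 80 (x) x 32 (y) x 26 (z) mm, 0.1 to 0.15 kg, with a round black lens barrel (29 mm across, 12 mm high) in the middle of its top: the one to load. Total height 38 mm. Origin: centre of its underside; x along its length, z up. At the start it lies in one of the tray's three pockets (which one varies), its length along the tray's x.
- finned_module: Electronics module, plain aluminium housing 80 (x) x 32 (y) x 26 (z) mm, 0.1 to 0.15 kg, with three black upright cooling fins (52 mm long, 12 mm high) along its top: stays in the tray. Origin: centre of its underside; x along its length, z up. At the start it lies in one of the tray's three pockets (which one varies), its length along the tray's x.
- socket_module: Electronics module, plain aluminium housing 80 (x) x 32 (y) x 26 (z) mm, 0.1 to 0.15 kg, with a black rectangular socket (14 x 26 mm, 12 mm high) off-centre on its top: stays in the tray. Origin: centre of its underside; x along its length, z up. At the start it lies in one of the tray's three pockets (which one varies), its length along the tray's x.
- tray: Fixed black pocket tray 112 (x) x 240 (y) x 13 (z) mm. Origin: centre of its underside. Three pockets 86 (x) x 38 (y) mm, 7 mm deep, floor 6 mm above the underside, centred at y = -75, 0 and +75 mm; the flat webs between the pockets are 37 mm wide.
- recess (a point): Centre of the floor of the stage's recess, 44 mm above the table. The recess is 104 (x) x 56 (y) mm inside aluminium walls 8 mm thick, 6 mm high; a module lies in it with its length along x. y: the way the stage slides home; z up. It is in the middle of the stage, a dark steel plate 150 x 150 mm on the microscope's base, and moves with it.
- handle_top (a point): Centre of the top of the stage's handle, 97 mm above the table: an upright black round post, 20 mm in diameter, 55 mm high, fixed to the stage 155 mm to the -y side of the recess centre on a tongue whose top is 42 mm above the table. Axes as of point recess. Pinch or push it along +y to slide the stage (about 2 N). It moves with the stage.
- stage (a joint): Slide of the stage along the y axis of point recess: 0 m = fully drawn out, 0.15 m = fully home at its stop, with the recess centre under the objective. It stays where it is left. It starts at 0 to 0.03.
- microscope: Fixed video microscope; origin on the table, axes as of point recess. Base 200 (x) x 420 x 20 mm, y -175 to 245 mm. Column 90 x 70 mm at y 205, 420 high. White head 85 mm wide, y 10 to 178, 265 to 490 above the table; objective 62 mm across at y 45, down to 190 above the table. Recess centre at y -105 when the stage is drawn out, +45 when home.
Not all that is in view belongs to the job. What is shaped like the lens_module but yellow is not meant.

How it is judged:
By the outcome, as a careful person would: the job done as asked, in the order asked, and still so for the second after the job is handed in, with the robot touching nothing.
It also fails if it takes over 53 s, if anything falls off the work surface, if the arm or the gripper's body presses on something with over 40 N, if the wrist force passes 120 N, or if a joint passes its speed limit or range.

## Working session

There is one attempt and no reset: what is moved stays moved. The work goes in short steps, Python scripts to look and compute and a tool call to move; the robot and the scene stay as the last step left them, time stands still between calls to the robot, and variables do not carry over. Pictures are saved under pics/ and viewed, at most 10 in all, crops included, and the job is handed in when it is done.

Besides the shell and the picture viewer there is one more tool, called as name(argument=value, ...) on one line, values as JSON. carry_out: Moves the arm, as the interface text tells. Its arguments: {"type":"object","properties":{"series":{"type":"array","items":{"type":"array","items":{"type":"number","minimum":-1,"maximum":1}}},"fingers":{"type":"number"}},"required":["series"]}

```bash
mkdir -p pics; cat > h.py <<'E'
import numpy as np, cv2
from cell import env
def snap(n,f):
    im=env.read_camera(n); cv2.imwrite('pics/'+f,im[:,:,::-1]); return im
def ray(n,u,v,c=None):
    c=c or env.calibration(n); K=np.array(c['K']);P=np.array(c['pose'])
    x=(u-K[0,2])/K[0,0];y=(v-K[1,2])/K[1,1]
    if n=='wrist':
        r=np.hypot(x,y); s=np.sin(r)/r if r>1e-9 else 1; d=np.array([x*s,y*s,np.cos(r)])
    else: d=np.array([x,y,1.])
    return P[:3,3],P[:3,:3]@d
def at(n,u,v,z,c=None):
    o,d=ray(n,u,v,c); return (o+d*(z-o[2])/d[2]).round(1)
def proj(n,p,c=None):
    c=c or env.calibration(n); K=np.array(c['K']);P=np.array(c['pose'])
    q=P[:3,:3].T@(np.array(p,float)-P[:3,3])
    if n=='wrist':
        t=np.arctan2(np.hypot(q[0],q[1]),q[2]); h=np.hypot(q[0],q[1]); x,y=q[0]/h*t,q[1]/h*t
    else: x,y=q[0]/q[2],q[1]/q[2]
    return np.array([K[0,0]*x+K[0,2],K[1,1]*y+K[1,2]]).round(1)
E
python3 - <<'E'
from h import *
for n in ('scene','side','wrist'): 
    snap(n,n+'0.png'); c=env.calibration(n); print(n,np.array(c['pose']).round(2).tolist(),np.array(c['K'])[0].tolist())
    for l in ('lens_module','handle_top','recess','tray'):
        print(l,[(round(d['position'][1]*640),round(d['position'][0]*400),round(d['conf'],2)) for d in env.look_for(n,l)][:4])
s=env.state();print(s)
E
```

```text
scene [[-0.24, 0.59, -0.77, 1188.81], [0.97, 0.17, -0.18, 177.28], [0.02, -0.79, -0.62, 653.52], [0.0, 0.0, 0.0, 1.0]] [381.3910699547539, 0.0, 317.16258695629614]
lens_module [(214, 187, 0.67), (177, 218, 0.64)]
handle_top [(392, 237, 0.78)]
recess [(391, 236, 0.92)]
tray [(210, 232, 0.68)]
side [[0.95, -0.19, 0.26, 260.32], [-0.32, -0.57, 0.76, -743.04], [0.01, -0.8, -0.6, 675.61], [0.0, 0.0, 0.0, 1.0]] [419.65820306006003, 0.0, 320.0779978828592]
lens_module [(318, 326, 0.86), (391, 314, 0.7)]
handle_top [(299, 167, 0.63), (275, 121, 0.28)]
recess [(295, 165, 0.84)]
tray [(381, 303, 0.85)]
wrist [[0.34, 0.91, 0.25, 145.64], [0.94, -0.33, -0.09, 613.09], [-0.0, 0.26, -0.96, 384.22], [0.0, 0.0, 0.0, 1.0]] [309.70691628693146, 0.0, 310.9668260345936]
lens_module [(30, 357, 0.66), (47, 391, 0.6)]
handle_top []
recess []
tray [(51, 380, 0.45)]
{'t': 0.75, 'joints': array([ 1.11441444e+00,  4.90857418e-01,  1.55890873e+00,  1.11563057e-05,
        1.09167646e+00, -1.05594078e-01]), 'qvel': array([ 0.00048041, -0.00100194,  0.00175024, -0.00211819, -0.00073618,
       -0.00037909]), 'tau': array([ 1.08899138e-03, -6.12393236e+01, -2.58415389e+01,  6.94109243e-02,
        4.45057824e-02,  2.71707461e-05]), 'eef_pos': array([214.75464815, 586.96606887, 214.6843995 ]), 'tcp_rot': array([3.14144240e+00, 5.96861656e-06, 2.79079970e+00]), 'ft_force': array([ 0.44421997,  0.21333073, -0.10278302]), 'moment': array([ 0.00586372, -0.01978308,  0.02554274]), 'grip_force': 0.0, 'opening': 0.9984998811050084}
```

View pics/scene0.png

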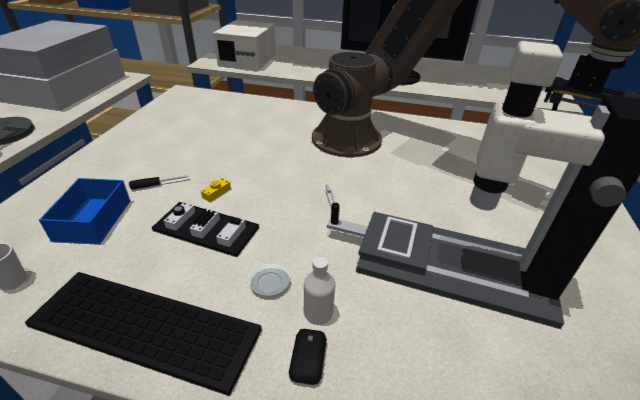

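View pics/side0.png

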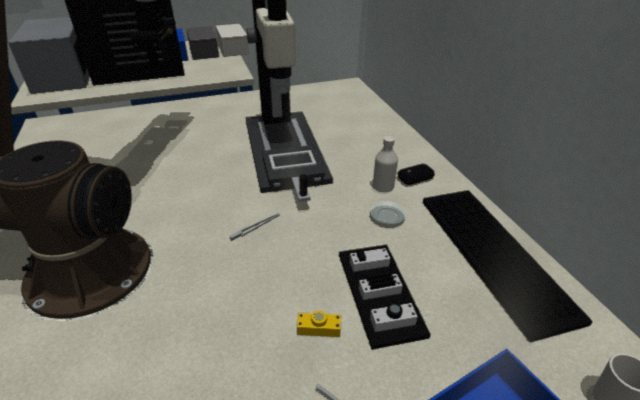

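View pics/wrist0.png

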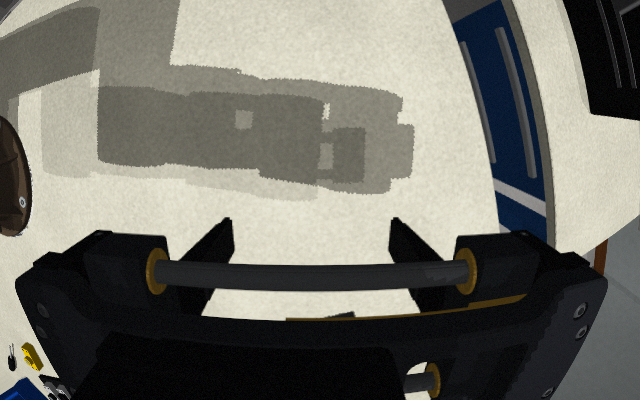

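The scene picture shows the yellow look-alike at (216,187), and in the tray the lens module at (178,213), finned at (205,220) and socket at (231,232). In the side picture the yellow one is at (319,324), the lens module at (394,315), finned at (380,286) and socket at (370,258). I choose the aluminium module with the round barrel and will check it in a crop. The wrist view shows only bare table so far.

```bash
python3 - <<'E'
from h import *
a=cv2.imread('pics/side0.png'); b=cv2.imread('pics/scene0.png')
A=cv2.resize(a[235:350,330:435],None,fx=5,fy=5,interpolation=cv2.INTER_CUBIC)[:575,:400*2]
cv2.imwrite('pics/c1.png',A)
B=cv2.resize(a[110:210,235:340],None,fx=5,fy=5,interpolation=cv2.INTER_CUBIC)
cv2.imwrite('pics/c2.png',B)
print('lens',at('side',394,310,44),at('scene',178,208,44)); print('yellow',at('side',319,324,26))
for p in((339,250),(387,245),(428,333),(375,343)): print('tray',at('side',*p,13))
print('handle',at('side',303,180,97),at('scene',335,205,97)); print('recess',at('side',292,159,50),at('scene',398,236,50))
E
```

```text
lens [ 550.  -330.1   44. ] [ 552.2 -326.1   44. ]
yellow [ 414.6 -302.8   26. ]
tray [ 522.  -125.2   13. ]
tray [ 630.6 -144.6   13. ]
tray [ 599.8 -375.4   13. ]
tray [ 499.4 -363.3   13. ]
handle [491.5  43.6  97. ] [498.9  61.1  97. ]
recess [510.9 213.6  50. ] [513.4 215.9  50. ]
```

View pics/c1.png

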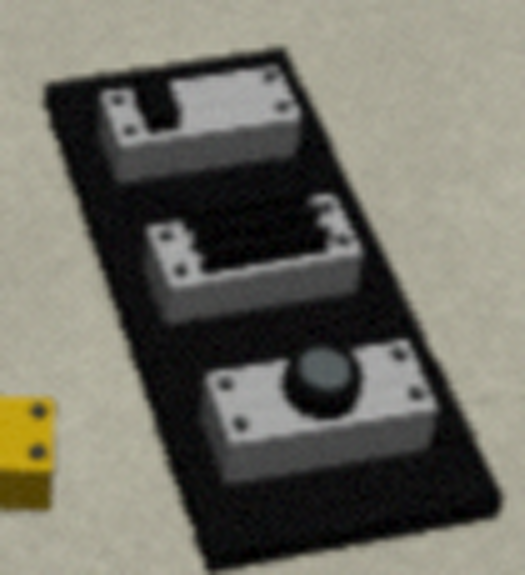

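View pics/c2.png

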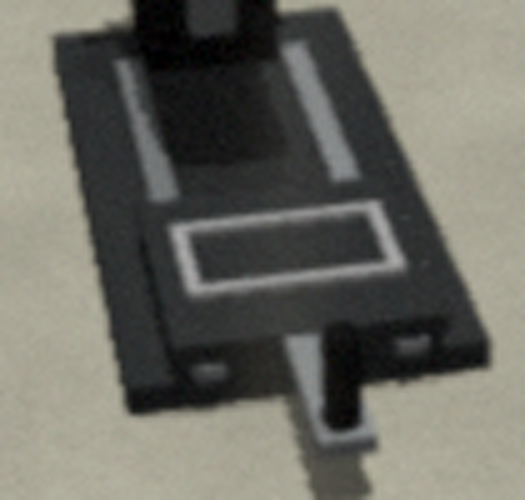

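The crop confirms the choice: the aluminium module with the round barrel sits in the -y end pocket, barrel top at side px (394.6,308.6), and the other two show fins and a socket. The second crop shows the recess frame's outer corners at side px (269,155), (311,150), (316,163.6), (273,169), and the handle top near (303,176).

```bash
python3 - <<'E'
from h import *
f=lambda x,y,ox,oy:(ox+x/5,oy+y/5)
L=[at('side',*f(*p,330,235),32) for p in((205,373),(402,341),(435,405),(222,437))]
print('mod',np.array(L)[:,:2].tolist(),np.mean(L,0),'barrel',at('side',394.6,308.6,44))
g=lambda n,P,Q:print(n,np.degrees(np.arctan2(*(Q-P)[1::-1])).round(1),np.linalg.norm(Q-P).round(1))
g('top',L[0],L[1]);g('bot',L[3],L[2]);g('left',L[3],L[0]);g('right',L[2],L[1])
W=[at('side',*f(*p,235,110),50) for p in((170,225),(380,200),(405,268),(190,295))]
print('wall',np.array(W)[:,:2].tolist(),np.mean(W,0)); g('t',W[0],W[1]);g('b',W[3],W[2]);g('l',W[3],W[0]);g('r',W[2],W[1])
print('handle',at('side',*f(342,328,235,110),97))
B=[at('side',*f(*p,235,110),20) for p in((130,390),(490,345),(55,40),(335,12))]; print('base',B);g('front',B[0],B[1]);g('l',B[0],B[2]);g('r',B[1],B[3])
E
```

```text
mod [[515.2, -307.8], [592.1, -318.1], [589.5, -347.8], [509.3, -335.5]] [ 551.525 -327.3     32.   ] barrel [ 552.4 -327.7   44. ]
top -7.6 77.6
bot -8.7 81.1
left 78.0 28.3
right 85.0 29.8
wall [[455.2, 253.9], [575.7, 243.0], [566.7, 170.7], [449.0, 181.5]] [511.65  212.275  50.   ]
t -5.2 121.0
b -5.2 118.2
l 85.1 72.7
r 82.9 72.9
handle [497.8  61.   97. ]
base [array([406.6, 148. ,  20. ]), array([601. , 127.4,  20. ]), array([445.4, 557.7,  20. ]), array([638.5, 539.9,  20. ])]
front -6.0 195.5
l 84.6 411.5
r 84.8 414.2
```

carry_out(series=[[0.4, -1, 0.1, 0.4], [0.4, -1, 0.1, 0.4], [0.4, -1, 0.1, 0.4], [0.4, -1, 0.1, 0.4], [0.4, -1, 0.1, 0.4]], fingers=-0.2)

```text
t: 1.25
eef_pos: [307.5, 354.1, 238.1]
tcp_rot: [3.141, 0.0, 3.002]
ft_force: [0.6, 0.4, -0.3]
opening: 0.641
grip_force: 0.0
```

carry_out(series=[[0.4, -1, 0, 0], [0.4, -1, 0, 0], [0.4, -1, 0, 0], [0.4, -1, 0, 0], [0.4, -1, 0, 0]])

```text
t: 1.75
eef_pos: [400.5, 121.8, 238.1]
tcp_rot: [3.141, 0.001, 3.0]
ft_force: [1.3, 0.4, -0.0]
opening: 0.597
grip_force: 0.0
```

carry_out(series=[[0.4, -1, 0, 0], [0.4, -1, 0, 0], [0.4, -1, 0, 0], [0.4, -1, 0, 0], [0.4, -1, 0, 0]])

```text
t: 2.25
eef_pos: [493.3, -110.6, 238.0]
tcp_rot: [3.142, 0.001, 3.0]
ft_force: [0.9, 0.4, 0.1]
opening: 0.598
grip_force: 0.0
```

carry_out(series=[[0.25, -0.9, -0.4, 0], [0.25, -0.9, -0.4, 0], [0.25, -0.9, -0.4, 0], [0.2, -0.8, -0.4, 0], [0, 0, 0, 0]])

```text
t: 2.75
eef_pos: [539.5, -285.1, 155.6]
tcp_rot: [3.141, -0.003, 2.997]
ft_force: [-0.1, 0.8, -0.2]
opening: 0.598
grip_force: 0.0
```

```bash
python3 - <<'E'
from h import *
c=env.calibration('wrist'); snap('wrist','w1.png'); s=env.state(); print(s['eef_pos'],s['tcp_rot'],s['opening'])
print(proj('wrist',(552,-327.5,44),c),proj('wrist',s['eef_pos'],c))
import pickle; pickle.dump(c,open('w1.pkl','wb'))
E
```

```text
[ 539.31148837 -283.06563307  156.81971948] [ 3.14040511e+00 -2.35338004e-03  2.99749324e+00] 0.5982940492957438
[268.4 207. ] [313.2 235.7]
```

View pics/w1.png

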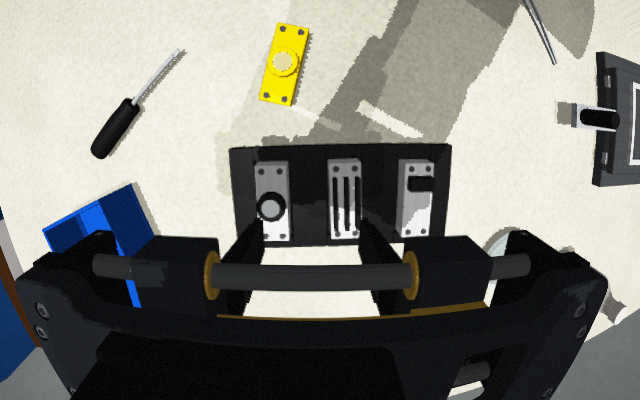

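The wrist picture shows the lens module at (272,200) with its barrel top at (270,206), within 2 px of the prediction. The finned (344,198) and socket (417,195) modules lie beside it, and the yellow one at (284,63).

```bash
python3 - <<'E'
from h import *
import pickle; c=pickle.load(open('w1.pkl','rb'))
print(at('wrist',270,206,44,c))
for a,b,z in (((255,163),(256,240),32),((289,160),(290,240),32),((230,149),(450,145),13)):
    P,Q=at('wrist',*a,z,c),at('wrist',*b,z,c); print(P,Q,np.degrees(np.arctan2(*(Q-P)[1::-1])).round(1))
im=cv2.imread('pics/w1.png'); hsv=cv2.cvtColor(im,cv2.COLOR_BGR2GRAY)[150:250,240:305]
m=(hsv>100).astype(np.uint8); n,l,s,ce=cv2.connectedComponentsWithStats(m); 
for i in range(1,n):
    if s[i,4]>80: print(s[i],ce[i])
E
```

```text
[ 551.2 -325.8   44. ]
[ 509.7 -334.9   32. ] [ 589.6 -349.7   32. ] -10.5
[ 511.8 -301.6   32. ] [ 594.2 -314.2   32. ] -8.7
[ 493.7 -362.5   13. ] [ 521.  -129.5   13. ] 83.3
[  15   14   35   77 1475] [33.55186441 49.59118644]
[ 22  50  18  18 254] [30.03937008 58.38582677]
[ 24  97  41   3 116] [44.68965517 98.04310345]
```

carry_out(series=[[0.12, -0.45, -0.3, 0], [0.12, -0.42, -0.3, 0], [0, 0, -0.6, 0], [0, 0, -0.5, 0], [0, 0, 0, 0]])

```text
t: 3.3
eef_pos: [550.7, -323.0, 71.6]
tcp_rot: [3.139, -0.004, 3.001]
ft_force: [-0.6, 0.0, 0.9]
opening: 0.6
grip_force: 0.0
```

carry_out(series=[[0, 0, -0.3, 0], [0, 0, -0.2, 0], [0, 0, 0, 0], [0, 0, 0, 0], [0, 0, 0, 0]])

```text
t: 3.8
eef_pos: [552.1, -324.9, 49.4]
tcp_rot: [-3.141, 0.001, 3.0]
ft_force: [-0.2, -0.1, -0.8]
opening: 0.601
grip_force: 0.0
```

carry_out(series=[[0, -0.03, -0.25, 0], [0, 0, -0.2, 0], [0, 0, -0.12, 0], [0, 0, -0.06, 0], [0, 0, 0, 0]])

```text
t: 4.3
eef_pos: [551.6, -326.1, 16.5]
tcp_rot: [3.141, -0.001, 3.0]
ft_force: [0.5, -0.7, 0.2]
opening: 0.601
grip_force: 0.0
```

carry_out(series=[[0, 0, 0, 0], [0, 0, 0, 0], [0, 0, 0, 0], [0, 0, 0, 0], [0, 0, 0, 0]])

```text
t: 4.8
eef_pos: [551.8, -326.3, 17.4]
tcp_rot: [-3.142, 0.0, 3.0]
ft_force: [0.4, -0.9, 0.5]
opening: 0.601
grip_force: 0.0
```

carry_out(series=[[0, 0, 0, 0], [0, 0, 0, 0], [0, 0, 0, 0], [0, 0, 0, 0], [0, 0, 0, 0]], fingers=1)

```text
t: 5.3
eef_pos: [551.8, -326.3, 17.2]
tcp_rot: [3.142, -0.0, 3.0]
ft_force: [0.5, -0.1, 1.1]
opening: 0.335
grip_force: 30.0
```

carry_out(series=[[0, 0, 0, 0], [0, 0, 0, 0], [0, 0, 0.1, 0], [0, 0, 0.2, 0], [0, 0, 0.2, 0]])

```text
t: 5.8
eef_pos: [551.8, -326.2, 43.1]
tcp_rot: [3.141, -0.0, 3.0]
ft_force: [1.0, 0.7, -1.1]
opening: 0.333
grip_force: 30.0
```

carry_out(series=[[0, 0, 0.7, 0], [0, 0.3, 0.8, 0], [-0.1, 0.8, 0.7, 0], [-0.1, 0.9, 0, 0], [-0.1, 0.9, 0, 0]])

```text
t: 6.3
eef_pos: [537.0, -182.8, 152.1]
tcp_rot: [-3.141, 0.003, 2.999]
ft_force: [1.1, 0.6, -1.8]
opening: 0.335
grip_force: 30.0
```

carry_out(series=[[-0.1, 0.9, 0, 0.1], [-0.1, 0.9, 0, 0.1], [-0.1, 0.9, 0, 0.1], [-0.1, 0.9, 0, 0.1], [-0.1, 0.5, 0, 0]])

```text
t: 6.8
eef_pos: [511.6, 23.9, 151.1]
tcp_rot: [3.141, 0.001, 3.044]
ft_force: [-0.2, -0.7, -0.5]
opening: 0.331
grip_force: 30.0
```

carry_out(series=[[0, 0.4, 0, 0], [0, 0.3, 0, 0], [0, 0, 0, 0], [0, 0, 0, 0], [0, 0, 0, 0]])

```text
t: 7.3
eef_pos: [512.3, 55.4, 150.1]
tcp_rot: [-3.142, 0.0, 3.041]
ft_force: [0.2, 0.3, -0.8]
opening: 0.334
grip_force: 30.0
```

```bash
python3 - <<'E'
from h import *
import pickle
c=env.calibration('wrist'); snap('wrist','w2.png'); s=env.state(); print(s['eef_pos'],s['tcp_rot'],s['opening'],s['joints'].round(2))
pickle.dump(c,open('w2.pkl','wb'))
print('recess',proj('wrist',(511.6,212.3,50),c))
E
```

```text
[512.23395085  55.35173588 150.0245515 ] [ 3.14158357e+00 -2.96196410e-05  3.04103615e+00] 0.33603834431377577 [-0.02  0.42  1.9   0.    0.82 -1.49]
recess [470.1 175.2]
```

View pics/w2.png

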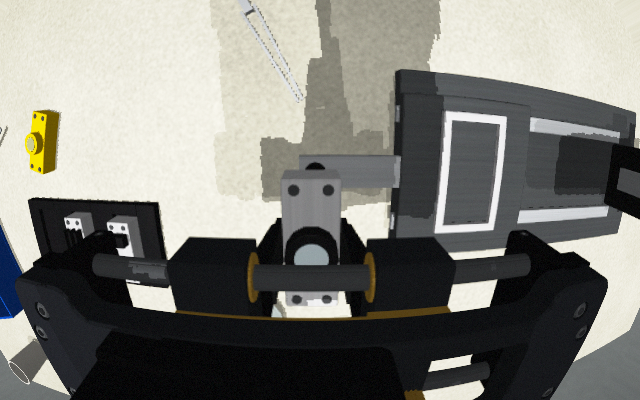

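The module is held level with its barrel up at (310,257). The recess frame's outer corners are about (446,110), (507,116), (492,233), (435,232), and the other two modules are still in the tray.

```bash
python3 - <<'E'
from h import *
import pickle; c=pickle.load(open('w2.pkl','rb'))
im=cv2.imread('pics/w2.png'); g=cv2.cvtColor(im,cv2.COLOR_BGR2GRAY)
m=(g>165).astype(np.uint8); m[:,:425]=0; m[:,515:]=0; m[:100]=0;m[238:]=0
n,l,s,ce=cv2.connectedComponentsWithStats(m); i=1+np.argmax(s[1:,4]); print(s[i])
ct=max(cv2.findContours((l==i).astype(np.uint8),0,2)[0],key=cv2.contourArea)
P=np.array([at('wrist',*p[0],50,c)[:2] for p in ct],np.float32); print('recess',cv2.minAreaRect(P))
M=np.array([at('wrist',*p,150+15,c)[:2] for p in((282,178),(340,178))]); print('module end',M)
E
```

```text
[ 434  111   73  122 2435]
recess ((511.0795593261719, 215.10531616210938), (72.5450668334961, 120.36134338378906), 84.59620666503906)
module end [[472.6  45.1]
 [475.5  74.8]]
```

carry_out(series=[[0, 0.7, 0, 0], [0, 0.9, 0, 0.05], [0, 0.9, 0, 0], [-0.02, 0.6, 0, 0], [0, 0.1, -0.2, 0]])

```text
t: 7.85
eef_pos: [511.6, 218.4, 140.6]
tcp_rot: [3.14, 0.002, 3.049]
ft_force: [0.1, -0.6, -1.5]
opening: 0.331
grip_force: 30.0
```

carry_out(series=[[0, 0, -0.4, 0], [0, 0, -0.4, 0], [0, 0, -0.2, 0], [0, 0, 0, 0], [0, 0, 0, 0]])

```text
t: 8.35
eef_pos: [511.5, 215.7, 90.3]
tcp_rot: [3.141, 0.0, 3.047]
ft_force: [-0.1, -0.8, -1.1]
opening: 0.337
grip_force: 30.0
```

carry_out(series=[[0, -0.02, -0.2, 0], [0, 0, -0.2, 0], [0, 0, -0.12, 0], [0, 0, -0.06, 0], [0, 0, 0, 0]])

```text
t: 8.85
eef_pos: [510.9, 215.2, 60.5]
tcp_rot: [-3.141, -0.001, 3.047]
ft_force: [0.0, 0.1, -1.1]
opening: 0.332
grip_force: 30.0
```

carry_out(series=[[0, 0, -0.02, 0], [0, 0, -0.02, 0], [0, 0, 0, 0], [0, 0, 0, 0], [0, 0, 0, 0]])

```text
t: 9.35
eef_pos: [511.2, 215.2, 59.1]
tcp_rot: [3.141, 0.0, 3.047]
ft_force: [0.0, 0.2, -1.3]
opening: 0.332
grip_force: 30.0
```

carry_out(series=[[0, 0, -0.02, 0], [0, 0, -0.02, 0], [0, 0, 0, 0], [0, 0, 0, 0], [0, 0, 0, 0]])

```text
t: 9.85
eef_pos: [511.1, 215.2, 57.0]
tcp_rot: [3.142, -0.0, 3.047]
ft_force: [-0.1, -0.1, -2.1]
opening: 0.335
grip_force: 30.0
```

carry_out(series=[[0, 0, -0.02, 0], [0, 0, 0, 0], [0, 0, 0, 0], [0, 0, 0, 0], [0, 0, 0, 0]])

```text
t: 10.35
eef_pos: [511.2, 215.2, 56.0]
tcp_rot: [3.141, 0.0, 3.047]
ft_force: [-0.1, -0.1, -1.7]
opening: 0.33
grip_force: 30.0
```

carry_out(series=[[0, 0, -0.02, 0], [0, 0, 0, 0], [0, 0, 0, 0], [0, 0, 0, 0], [0, 0, 0, 0]])

```text
t: 10.85
eef_pos: [511.2, 215.2, 55.2]
tcp_rot: [3.141, 0.0, 3.047]
ft_force: [-1.5, -0.8, 4.1]
opening: 0.331
grip_force: 30.0
```

carry_out(series=[[0, 0, -0.01, 0], [0, 0, 0, 0], [0, 0, 0, 0], [0, 0, 0, 0], [0, 0, 0, 0]])

```text
t: 11.35
eef_pos: [511.2, 215.3, 55.1]
tcp_rot: [3.141, 0.001, 3.047]
ft_force: [-3.0, -0.8, 10.8]
opening: 0.332
grip_force: 30.0
```

carry_out(series=[[0, 0, 0, 0], [0, 0, 0, 0], [0, 0, 0, 0], [0, 0, 0, 0], [0, 0, 0, 0]], fingers=-0.2)

```text
t: 11.85
eef_pos: [511.1, 215.2, 54.4]
tcp_rot: [3.142, -0.0, 3.047]
ft_force: [0.0, -0.5, 0.3]
opening: 0.596
grip_force: 0.0
```

carry_out(series=[[0, 0, 0.1, 0], [0, 0, 0.3, 0], [0, 0, 0.6, 0], [0, 0, 0.8, 0], [0, -0.3, 0.5, 0]])

```text
t: 12.35
eef_pos: [511.6, 201.1, 172.3]
tcp_rot: [3.14, 0.002, 3.049]
ft_force: [-0.1, -0.6, -0.5]
opening: 0.6
grip_force: 0.0
```

carry_out(series=[[-0.1, -0.8, 0, 0], [-0.1, -0.9, 0, 0], [-0.1, -0.7, 0, 0], [0, -0.2, 0, 0], [0, 0, 0, 0]])

```text
t: 12.85
eef_pos: [496.3, 69.2, 169.9]
tcp_rot: [3.141, 0.001, 3.045]
ft_force: [0.2, 0.1, 0.6]
opening: 0.602
grip_force: 0.0
```

```bash
python3 - <<'E'
from h import *
import pickle
c=env.calibration('wrist'); s=env.state(); im=snap('wrist','w3.png'); print(s['eef_pos'],s['tcp_rot'],s['opening'])
print('handle',proj('wrist',(497,60,97),c),'recess',proj('wrist',(511.3,214,50),c))
pickle.dump(c,open('w3.pkl','wb'))
cv2.imwrite('pics/w3c.png',cv2.resize(im[60:320,220:560,::-1],None,fx=2,fy=2))
E
```

```text
[496.33099804  69.22621792 169.9231833 ] [3.14139563e+00 5.80581071e-04 3.04504229e+00] 0.602040992531818
handle [299.  201.8] recess [450.8 187.1]
```

View pics/w3c.png

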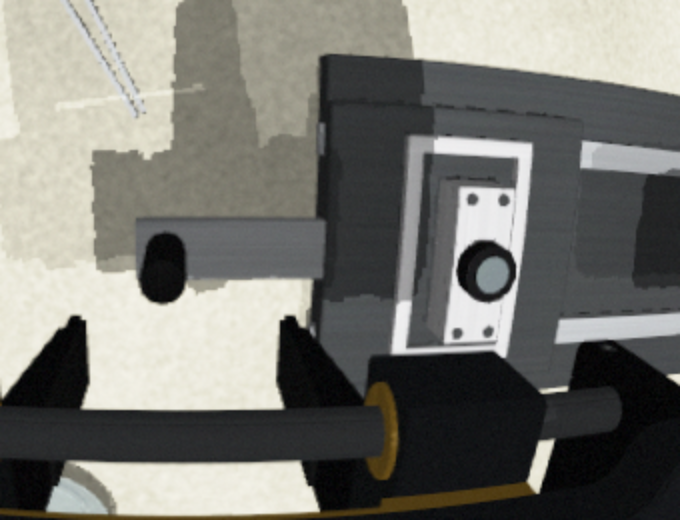

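The module lies flat inside the recess frame (module at crop (475,262)). The handle top is at crop (163,281), i.e. (301.5,200.5), about 2 mm in +y from the estimate.

carry_out(series=[[0.02, -0.16, 0, 0], [0, 0, -0.4, 0], [0, 0, -0.6, 0], [0, 0, -0.4, 0], [0, 0, 0, 0]])

```text
t: 13.4
eef_pos: [496.2, 62.9, 97.4]
tcp_rot: [-3.141, -0.004, 3.049]
ft_force: [0.0, -0.0, 1.1]
opening: 0.599
grip_force: 0.0
```

carry_out(series=[[0, 0, -0.4, 0], [0, 0, -0.3, 0], [0, 0, -0.1, 0], [0, 0, 0, 0], [0, 0, 0, 0]])

```text
t: 13.9
eef_pos: [497.6, 62.4, 60.4]
tcp_rot: [3.141, 0.001, 3.048]
ft_force: [-0.2, -0.7, -0.2]
opening: 0.602
grip_force: 0.0
```

carry_out(series=[[0, 0, 0, 0], [0, 0, 0, 0], [0, 0, 0, 0], [0, 0, 0, 0], [0, 0, 0, 0]], fingers=1)

```text
t: 14.4
eef_pos: [497.1, 62.2, 59.6]
tcp_rot: [3.142, 0.0, 3.047]
ft_force: [-0.3, -8.0, 0.8]
opening: 0.239
grip_force: 3.4
```

carry_out(series=[[0, 0, 0, 0], [0.005, 0.05, 0, 0], [0.01, 0.12, 0, 0], [0.02, 0.2, 0, 0], [0.03, 0.3, 0, 0]])

```text
t: 14.9
eef_pos: [500.4, 96.4, 59.6]
tcp_rot: [-3.142, -0.0, 3.047]
ft_force: [-0.9, -1.9, 2.2]
opening: 0.203
grip_force: 30.0
```

carry_out(series=[[0.03, 0.3, 0, 0], [0.03, 0.3, 0, 0], [0.03, 0.3, 0, 0], [0.02, 0.25, 0, 0], [0.02, 0.2, 0, 0]])

```text
t: 15.4
eef_pos: [506.8, 164.6, 59.5]
tcp_rot: [3.141, -0.0, 3.048]
ft_force: [-1.4, -1.8, 6.2]
opening: 0.204
grip_force: 30.0
```

carry_out(series=[[0.015, 0.15, 0, 0], [0.015, 0.15, 0, 0], [0.015, 0.15, 0, 0], [0.01, 0.1, 0, 0], [0.005, 0.05, 0, 0]])

```text
t: 15.9
eef_pos: [509.6, 194.0, 59.5]
tcp_rot: [3.142, -0.001, 3.048]
ft_force: [-2.6, -1.4, 6.7]
opening: 0.204
grip_force: 30.0
```

carry_out(series=[[0.005, 0.05, 0, 0], [0.005, 0.05, 0, 0], [0.005, 0.04, 0, 0], [0, 0, 0, 0], [0, 0, 0, 0]])

```text
t: 16.4
eef_pos: [510.3, 200.9, 59.5]
tcp_rot: [3.141, -0.001, 3.047]
ft_force: [-3.8, 1.8, 5.5]
opening: 0.208
grip_force: 30.0
```

carry_out(series=[[0.005, 0.04, 0, 0], [0.005, 0.04, 0, 0], [0, 0, 0, 0], [0, 0, 0, 0], [0, 0, 0, 0]])

```text
t: 16.9
eef_pos: [510.7, 204.8, 59.5]
tcp_rot: [3.141, -0.001, 3.047]
ft_force: [-4.6, 2.3, 5.4]
opening: 0.21
grip_force: 30.0
```

carry_out(series=[[0, 0.04, 0, 0], [0, 0, 0, 0], [0, 0, 0, 0], [0, 0, 0, 0], [0, 0, 0, 0]])

```text
t: 17.4
eef_pos: [510.8, 206.8, 59.6]
tcp_rot: [3.141, -0.001, 3.047]
ft_force: [-3.6, 1.3, 5.4]
opening: 0.204
grip_force: 30.0
```

carry_out(series=[[0, 0.04, 0, 0], [0, 0, 0, 0], [0, 0, 0, 0], [0, 0, 0, 0], [0, 0, 0, 0]])

```text
t: 17.9
eef_pos: [511.0, 208.4, 59.6]
tcp_rot: [-3.141, -0.0, 3.047]
ft_force: [-1.5, -2.4, 5.4]
opening: 0.206
grip_force: 30.0
```

carry_out(series=[[0, 0.04, 0, 0], [0, 0, 0, 0], [0, 0, 0, 0], [0, 0, 0, 0], [0, 0, 0, 0]])

```text
t: 18.4
eef_pos: [510.9, 208.5, 59.5]
tcp_rot: [-3.139, -0.001, 3.048]
ft_force: [-1.5, -19.6, 8.2]
opening: 0.206
grip_force: 30.0
```

The stop is reached at y ≈ 208.4, where the force rises. Releasing.

carry_out(series=[[0, 0, 0, 0], [0, 0, 0, 0], [0, 0, 0, 0], [0, 0, 0, 0], [0, 0, 0, 0]], fingers=-0.2)

```text
t: 18.9
eef_pos: [511.1, 210.5, 59.4]
tcp_rot: [3.141, -0.0, 3.048]
ft_force: [0.6, 0.4, -0.5]
opening: 0.563
grip_force: 0.0
```

carry_out(series=[[0, 0, 0.3, 0], [0, 0, 0.5, 0], [0, -0.2, 0.5, 0], [0, -0.6, 0.1, 0], [0, -0.6, 0, 0]])

```text
t: 19.4
eef_pos: [511.5, 140.0, 130.7]
tcp_rot: [3.141, 0.002, 3.049]
ft_force: [0.2, -0.3, -1.0]
opening: 0.603
grip_force: 0.0
```

carry_out(series=[[0, -0.8, 0, 0], [0, -0.8, 0, 0], [0, -0.4, 0, 0], [0, 0, 0, 0], [0, 0, 0, 0]])

```text
t: 19.9
eef_pos: [511.2, 40.4, 129.5]
tcp_rot: [3.141, 0.0, 3.046]
ft_force: [0.4, -0.3, 0.0]
opening: 0.603
grip_force: 0.0
```

```bash
python3 - <<'E'
from h import *
c=env.calibration('wrist'); im=snap('wrist','w4.png'); b=env.read_camera('side'); s=env.state(); print(s['eef_pos'],s['ft_force'])
d=np.array([.094,.9956])
print('handle home pred',proj('wrist',(511.1,207.5,97),c))
A=cv2.resize(im[60:260,300:640,::-1],(680,400)); B=cv2.resize(b[90:200,220:390,::-1],(680,440))[:200]
cv2.imwrite('pics/w4c.png',np.vstack([A,B[:200]]))
E
```

```text
[511.12120717  41.14951117 129.4900151 ] [-0.59288337  0.50395108  0.59030734]
handle home pred [517.8 194.4]
```

View pics/w4c.png

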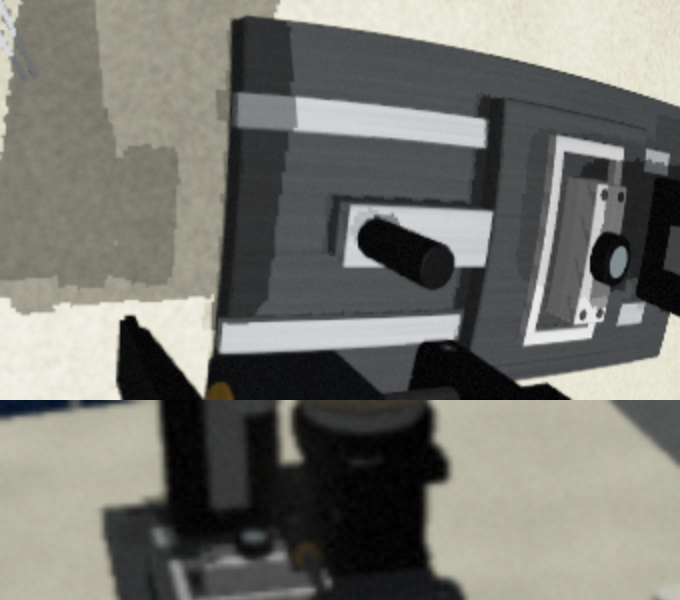

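The module lies flat, barrel up, in the recess under the objective. The handle top at (518.5,194) matches the prediction for home, and the robot touches nothing.

```bash
python3 -c "
from cell import env; print(env.job_done())"
```

```text
the job is handed in; nothing more can be done
None
```

The lens module is lying flat and barrel up in the stage recess, the stage is pushed home to its stop, the other two modules were left in their pockets, and I handed the job in at about 20 s of the 53 s allowed.

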